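# Gauge two faces of a carriage casting, tipping it between passes

## Robot

A 6-joint arm with a two-finger parallel gripper is mounted at the origin on the work surface. World frame = base frame: x ahead of the robot, y to its left, z up, the work surface at z = 0. Lengths are in mm, angles in rad, forces in N, time in s.
With the tool pointing down it reaches from about 300 to 1000 mm from the base axis. Payload 5.1 kg.
Tool frame: the origin (TCP) lies midway between the tips of the shut fingers; the grasp point (between the pads) lies 19 mm behind it; z points along the fingers, y is the line along which they close (so a half turn about z gives the same grasp; the last joint's range is limited). The gripper opens to 95 mm and grips with 3 to 60 N. Pads are 20 mm wide; open, the fingers measure 119 mm over their backs; the gripper's body (75 mm by 180 mm) begins 59 mm behind the grasp point.
Start: joints at [1.144, 0.124, 1.65, -0, 1.367, -0.083], TCP at [219.114, 611.943, 214.656] pointing down, gripper open.
Joint ranges: [-2.61, 2.61], [-1.02, 2.33], [0.03, 2.71], [-1.35, 4.49], [0.32, 2.68], [-2.91, 2.91]. Speed limits (rad/s): [2.57, 2.57, 3.14, 3.14, 3.14, 3.14].

## Interface

Orientations are given as a rotation vector (axis times angle).
In Python, from workcell import manip gives the robot as it stands.
- The arm moves only by the tool move_arm, never from a script. Its argument "plan" is a list of rows, each an object of numbers: "tx", "ty", "tz": the shift along the tool's x, y, z in mm; "rx", "ry", "rz": the turn, a rotation vector about the tool's x, y, z in degrees. In form: [{"tx": .., "ty": .., "tz": .., "rx": .., "ry": .., "rz": ..}, ...]. A call has 1 to 12 rows; each row is the pose to reach, as a shift and turn from the pose commanded when the call began, along the tool's axes at that moment; what a row does not reach only later rows make up. A row lasts 1/8 s, in which the tool goes at most 62.5 mm and 10.7 degrees, less where a joint would pass 70% of its speed; a pose out of reach is approached as far as the arm can. A call with a gripper value outside its range is refused whole. "fingers" is the opening, from -1 (shut) to 1 (fully open), set as the call begins (left out, the last holds). The fingers move at their own pace and stop on an object; "newtons" is the grip in N (left out, the last holds). Time passes only in rows, so rows that repeat a pose let the fingers close. It gives the time, the measured TCP pose, the force, the opening and the grip force at its end, in the units of the state.
- manip.get_state(): the state, without advancing time (a new reading comes with each control period).
- manip.capture(name): name is "side" or "top" or "wrist"; returns the picture (384x512x3 uint8, red, green, blue); there is no depth.
- manip.camera_model(name): a dict with "vertical_fov" (degrees; the focal length in pixels is half the picture's height over the tangent of half this angle, whatever the lens; pixels are square), "cx", "cy" (the principal point, pixels), "R" (3x3) and "t" (3): a world point X has camera coordinates R X + t; the wrist camera has in their place "hand_eye" (4x4, takes a point from camera to tool coordinates, whose origin is the TCP and whose axes are the flange's). Camera axes: x right, y down, z forward; pixel columns grow to the right and rows downward; lengths in mm; the calibration is good to about 2 mm. The wrist camera is an equidistant fisheye: a pixel r from the principal point sees the ray r / f radians off the axis. A picture is of the moment at which its call begins: read the wrist's pose just before it. camera_model takes no time and is no camera call.
- manip.finish_job(): hands the job in; it is judged then, once.
The state is a dict: "t": time; "joints": joint angles; "joint_velocities": joint speeds; "joint_efforts": joint torques, N m; "ee_pos": TCP position; "tcp_rot": TCP orientation; "wrist_force": force on the tool from outside, world axes, zero at the start; "wrist_torque": the same for the moment, N m; "grip_width": finger opening in mm; "grasp_force": force on a finger pad.
Only numpy, scipy, OpenCV 4.12 (cv2) and the standard library are available. Lean on these libraries where they do the work, as an engineer would, in place of code of your own. Each camera call takes 0.05 s, during which the arm holds its last target. There are 200 camera calls.

## Task

Check two faces of the aluminium casting on the sprung gauge. Push its plain end squarely and centrally against the gauge foot with about 12 N (never more than 20 N), keep it there for half a second, then press the large key fully down; next tip the casting so that it stands on its plain end with the stub straight up and its flat top face towards the gauge, push that face against the foot in the same way, and press the small key. Do not press the small key before the casting is turned, nor the large key afterwards; leave the casting standing stub-up on the counter, no longer touching the gauge, and leave the other things where they are.

Things in the scene. Friction and masses are not known exactly. Their poses are not given: they have to be found in the camera images.
- casting: loose aluminium block, 90 (x) x 45 (y) x 70 mm (z), 0.3 to 0.55 kg, with a round stub in its -x end. Starts lying, z up, +x within 46 degrees (mostly less) of the gauge's +x. Origin: centre of the underside as it lies, 35 mm below the block's centre along z. Grip it by the side faces +y and -y (45 mm apart, flush dark discs); tipped about its y axis it comes to stand with x down.
- plain_end (a point): centre of the casting's plain end, the flat 45 x 70 mm face at +x, which meets the foot first and on which the casting stands at the end; axes as the casting
- top_face (a point): centre of the casting's flat top face, 90 x 45 mm, at +z, which meets the foot second; axes as the casting
- stub_tip (a point): end of the casting's round steel stub (24 mm in diameter, 22 mm long), 67 mm from the block's centre towards -x; 112 mm above the counter when the casting stands on its plain end
- gauge: sprung gauge fixed to the counter: dark base plate 95 x 110 x 12 mm (from x = 2 to 97 mm), grey block 80 mm wide, 85 mm high, with a round dial flat on top (98 mm in all) and a sprung steel foot on its -x side. Origin on the counter; +x is level and is the way the foot is pressed in; the foot's middle lies over the x axis. Nothing reaches farther out than x = -52 mm.
- foot_axis (a point): point on the gauge at x = -52 mm, 42 mm above the counter, level with the foot's middle; axes as the gauge. The foot is an upright steel plate 60 mm wide and 56 high, 14 to 70 mm above the counter. Its free face stands 0 to 25 mm beyond this point (+x), as its stem is clamped: not measured, to be found by touch or seen. It then yields 1 mm per 1.5 N, for 16 mm.
- key_large (a joint): travel of the large white round push key, 40 mm across, on its grey box: 0 up, 0.006 m fully down; springs back, 4 N at the bottom; counts as down above 0.0045
- key_large_top (a point): centre of the top of the large key; it is pressed straight down
- key_small (a joint): travel of the small white round push key, 26 mm across, on a grey box of the same size; the same travel, spring and meaning as the large one. The two boxes stand side by side beyond the casting, either one on the left
- key_small_top (a point): centre of the top of the small key; it is pressed straight down
- spool: bystander: black bakelite spool, 52 mm across, 30 mm high, origin under its middle
- bell_bracket: bystander: brass bell on a bent bracket, 70 x 30 x 54 mm, origin under its middle
- feed_roll: bystander: steel roll 24 mm thick and 180 mm long (220 mm with its pins), in a low teak cradle, origin under its middle
- oil_bottle: bystander: amber glass bottle 44 mm across and 100 mm high, origin under its middle
- tumbler: bystander: steel tumbler 64 mm across and 85 mm high, origin under its middle
Things that resemble listed ones, but are neither listed nor needed, are in the scene too. Leave any blue or red look-alike of the part that bears key_small alone.

How it is judged:
By the outcome, as a careful person would: the job done as asked, in the order asked, and still so for the second after the job is handed in, with the robot touching nothing.
It also fails if it takes over 72 s, if anything falls off the work surface, if the arm or the gripper's body presses on something with over 40 N, if the wrist force passes 120 N, or if a joint passes its speed limit or range.

## Working session

There is one attempt and no reset: what is moved stays moved. The work goes in short steps, Python scripts to look and compute and a tool call to move; the robot and the scene stay as the last step left them, time stands still between calls to the robot, and variables do not carry over. Pictures are saved under pics/ and viewed, at most 10 in all, crops included, and the job is handed in when it is done.

Besides the shell and the picture viewer there is one more tool, called after ">>>" as name([rows], argument=value, ...), one row to a line, values as JSON. move_arm: Moves the arm, as the interface text tells. Its arguments: {"type":"object","properties":{"plan":{"type":"array","items":{"type":"object","properties":{"tx":{"type":"number"},"ty":{"type":"number"},"tz":{"type":"number"},"rx":{"type":"number"},"ry":{"type":"number"},"rz":{"type":"number"}}}},"fingers":{"type":"number"},"newtons":{"type":"number"}},"required":["plan"]}

```bash
mkdir -p pics; ls
cat > h.py <<'E'
import numpy as np, cv2
from scipy.spatial.transform import Rotation as R
from workcell import manip
def save(n,img): cv2.imwrite(f"pics/{n}.png", cv2.cvtColor(np.asarray(img),cv2.COLOR_RGB2BGR))
def load(n): return cv2.imread(f"pics/{n}.png")
def foc(m): return 192/np.tan(np.radians(m["vertical_fov"])/2)
def ray(name,u,v):
    m=manip.camera_model(name); f=foc(m); Rm=np.array(m["R"]); t=np.array(m["t"])
    d=Rm.T@np.array([(u-m["cx"])/f,(v-m["cy"])/f,1]); return -Rm.T@t, d/np.linalg.norm(d)
def onz(name,u,v,z):
    c,d=ray(name,u,v); return c+d*(z-c[2])/d[2]
def proj(name,X):
    m=manip.camera_model(name); f=foc(m); p=np.array(m["R"])@np.array(X)+np.array(m["t"]); return np.array([f*p[0]/p[2]+m["cx"],f*p[1]/p[2]+m["cy"]])
E
python3 - <<'E'
from h import *
for n in("top","side"):
    im=manip.capture(n); save(n+"0",im); m=manip.camera_model(n); print(n,m["vertical_fov"],-np.array(m["R"]).T@np.array(m["t"]))
a=np.vstack([load("top0"),load("side0")]); 
cv2.imwrite("pics/t1.png",cv2.resize(load("top0"),(800,600),interpolation=cv2.INTER_CUBIC))
cv2.imwrite("pics/s1.png",cv2.resize(load("side0"),(800,600),interpolation=cv2.INTER_CUBIC))
s=manip.get_state(); print(s)
E
```

```text
pics
top 48.07607637047431 [ 405.13045139    7.12138215 1117.86798058]
side 55.37631629540389 [ 155.21029006 -544.33847844  677.78682141]
{'t': 0.1, 'joints': array([ 1.14440155e+00,  1.24444273e-01,  1.65155172e+00, -2.09883148e-05,
        1.36747503e+00, -8.26008871e-02]), 'joint_velocities': array([ 0.00110131, -0.00187614, -0.00280924,  0.00219508,  0.00157397,
       -0.00172641]), 'joint_efforts': array([ 1.08784825e-03, -4.18880367e+01, -3.61097932e+01,  7.77885248e-02,
        4.61430300e-02, -4.77121864e-05]), 'ee_pos': array([218.88181176, 611.41969133, 213.49867952]), 'tcp_rot': array([-5.37290295e-01, -3.09484559e+00,  2.86321316e-03]), 'wrist_force': array([-0.00705326, -0.90732515,  1.37219354]), 'wrist_torque': array([ 0.0166066 , -0.00692372, -0.02160813]), 'grasp_force': 0.0, 'grip_width': 95.42173316597116}
```

View pics/t1.png

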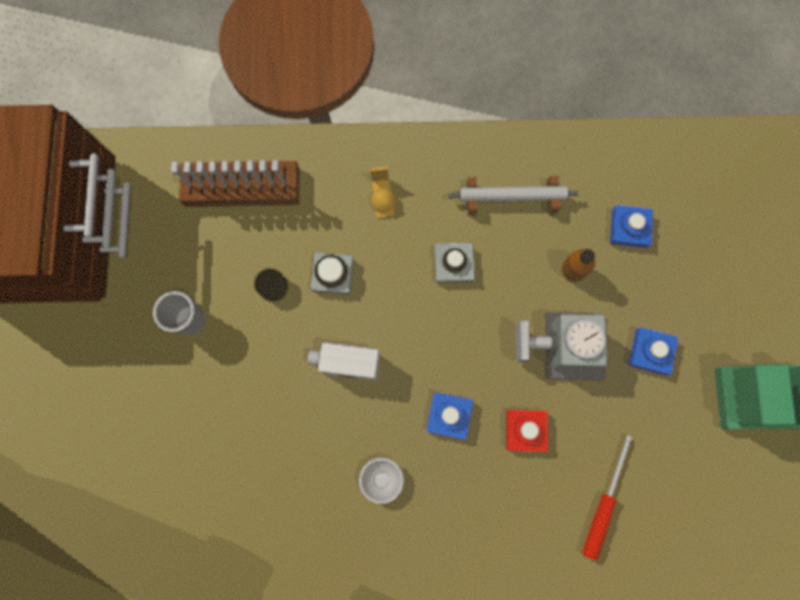

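View pics/s1.png

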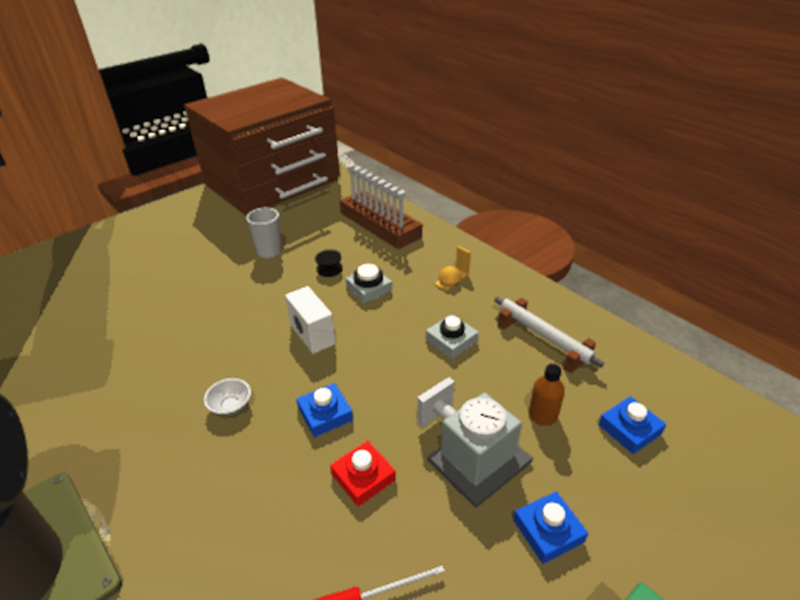

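Top view (800x600 scale): the casting is at (348,361), with its stub on the left. The gauge is at (575,345), with its foot at (523,340). The large key on its grey box is at (330,270) and the small key on its grey box at (455,260). Look-alikes for the small key are blue at (452,415), (656,350) and (634,225), and red at (528,430). I choose the grey box at (455,260).

Run:
```python
from h import *
S=512/800
im=load("top0"); sd=load("side0")
for n in((0,0),(512,0),(0,384),(512,384)): print("corner",n,onz("top",*n,0).round())
def big(mask,u,v,rad):
    m=np.zeros_like(mask); cv2.circle(m,(int(u),int(v)),rad,255,-1); m=cv2.bitwise_and(mask,m)
    c=max(cv2.findContours(m,cv2.RETR_EXTERNAL,cv2.CHAIN_APPROX_NONE)[0],key=cv2.contourArea); return c
hsv=cv2.cvtColor(im,cv2.COLOR_BGR2HSV); hs=cv2.cvtColor(sd,cv2.COLOR_BGR2HSV)
wt=cv2.inRange(hsv,(0,0,185),(180,60,255)); ws=cv2.inRange(hs,(0,0,185),(180,60,255))
def tri(a,b):
    c1,d1=ray("top",*a);c2,d2=ray("side",*b)
    A=np.stack([d1,-d2],1);s=np.linalg.lstsq(A,c2-c1,rcond=None)[0]
    p,q=c1+s[0]*d1,c2+s[1]*d2; return (p+q)/2,np.linalg.norm(p-q)
cen=lambda c:np.array(cv2.fitEllipse(c)[0])
for n,t,s,r in(("large",(330,270),(368,272),17),("small",(455,260),(452,324),12)):
    ct=big(wt,t[0]*S,t[1]*S,r);cs=big(ws,s[0]*S,s[1]*S,r); print(n,cen(ct),cv2.fitEllipse(ct)[1],cen(cs),tri(cen(ct),cen(cs)))
c=big(wt,350*S,361*S,30); rect=cv2.minAreaRect(c); 
bp=cv2.boxPoints(rect); W=np.array([onz("top",*p,70) for p in bp]); print("casting",rect,W.round(1),W.mean(0)); print([np.linalg.norm(W[i]-W[i-1]) for i in range(4)])
crop=im[195:260,180:420]; a=cv2.resize(crop,None,fx=3.3,fy=3.3,interpolation=cv2.INTER_CUBIC)
b=cv2.resize(sd[170:330,180:350],None,fx=2.3,fy=2.3,interpolation=cv2.INTER_CUBIC)
pad=np.zeros((b.shape[0],a.shape[1]-b.shape[1],3),np.uint8); g=cv2.resize(im[150:185,190:320],None,fx=3,fy=3); pad[:g.shape[0],:g.shape[1]]=g
cv2.imwrite("pics/c1.png",np.vstack([a,np.hstack([b,pad])]))
```

```text
corner (0, 0) [1207.  761.    0.]
corner (512, 0) [1174. -726.    0.]
corner (0, 384) [158. 654.   0.]
corner (512, 384) [ 138. -589.    0.]
large [210.69752502 172.06518555] (12.861528396606445, 13.803388595581055) [234.96150208 172.8678894 ] (array([666.82537411, 138.34352527,  45.30340228]), np.float64(2.513908382332797))
small [290.85336304 165.02342224] (7.938377857208252, 8.229938507080078) [289.23126221 205.37316895] (array([681.0734942 , -67.37566651,  46.84869867]), np.float64(2.6236579289737336))
casting ((222.2384796142578, 230.09234619140625), (35.473934173583984, 16.99275779724121), 7.125016689300537) [[501.5 151.2  70. ]
 [542.7 146.4  70. ]
 [530.3  60.2  70. ]
 [489.3  65.7  70. ]] [515.94556843 105.84939489  70.        ]
[np.float64(86.39487741485256), np.float64(41.436697930259555), np.float64(87.0639759519214), np.float64(41.319407138250405)]
```

View pics/c1.png

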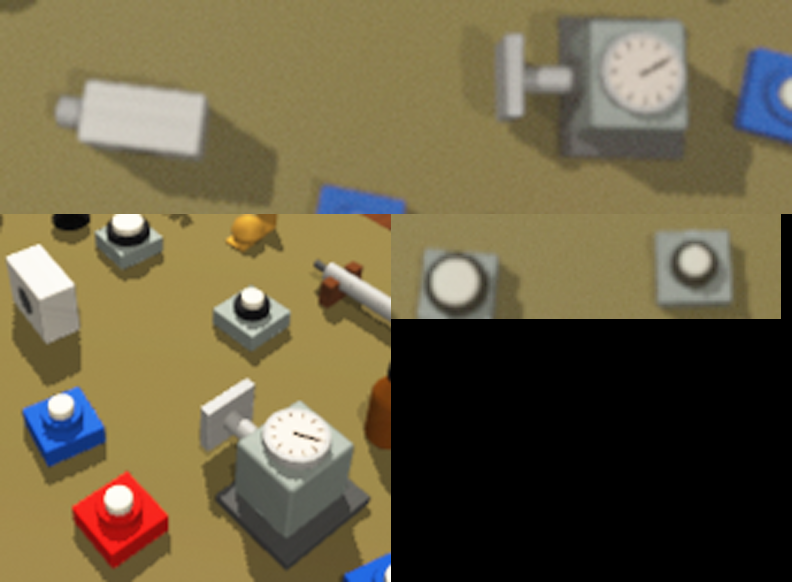

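The crop confirms the casting (stub on the left, dark disc on its side face) and the small white key on the plain grey box. I'll hover over the area for a closer measurement.

```bash
cat >> h.py <<'E'
def rel(pos,Rm,s=None):
    """shift(mm) and rotvec(deg) in tool axes from present pose to world pose"""
    s=s or manip.get_state(); R0=R.from_rotvec(s["tcp_rot"])
    sh=R0.inv().apply(np.array(pos)-s["ee_pos"]); rv=np.degrees((R0.inv()*Rm).as_rotvec())
    print("t",round(s["t"],2),"shift",sh.round(1),"rot",rv.round(2)); return sh,rv
def tool(yaxis_deg,tilt=0):
    """tool down, tool y at world azimuth; tilt about tool y (deg)"""
    a=np.radians(yaxis_deg); y=np.array([np.cos(a),np.sin(a),0]); z=np.array([0,0,-1.]); x=np.cross(y,z)
    return R.from_matrix(np.stack([x,y,z],1))*R.from_euler("y",tilt,degrees=True)
E
python3 - <<'E'
from h import *
print(manip.camera_model("wrist"))
rel((500,10,350),tool(-8))
rel((500,10,350),tool(172))
im=load("top0")
g=im[188:256,325:400]; cv2.imwrite("pics/g1.png",cv2.resize(g,None,fx=8,fy=8,interpolation=cv2.INTER_CUBIC))
E
```

```text
{'vertical_fov': 65.70646984690485, 'cx': 256.82056740592833, 'cy': 193.41341454407325, 'hand_eye': array([[-3.12771174e-04, -9.59215589e-01, -2.82675353e-01,
         7.92545473e+01],
       [ 9.99999724e-01, -1.09319234e-04, -7.35509382e-04,
        -9.55037233e-01],
       [ 6.74610213e-04, -2.82675505e-01,  9.59215358e-01,
        -1.69748305e+02],
       [ 0.00000000e+00,  0.00000000e+00,  0.00000000e+00,
         1.00000000e+00]])}
t 0.1 shift [-467.4 -471.7 -135.7] rot [-1.00e-01  7.00e-02  7.83e+01]
t 0.1 shift [-467.4 -471.7 -135.7] rot [-7.000e-02 -1.000e-01 -1.017e+02]
```

>>> move_arm([
  {"tx": -100,"ty": -100,"tz": -80},
  {"tx": -467,"ty": -472,"tz": -20,"rz": 78.3},
  {"tx": -467,"ty": -472,"tz": -20,"rz": 78.3},
  {"tx": -467,"ty": -472,"tz": -20,"rz": 78.3},
  {"tx": -467,"ty": -472,"tz": -20,"rz": 78.3},
  {"tx": -467,"ty": -472,"tz": -20,"rz": 78.3},
  {"tx": -467,"ty": -472,"tz": -20,"rz": 78.3},
  {"tx": -467,"ty": -472,"tz": -20,"rz": 78.3},
  {"tx": -467,"ty": -472,"tz": -20,"rz": 78.3},
  {"tx": -467,"ty": -472,"tz": -20,"rz": 78.3},
  {"tx": -467,"ty": -472,"tz": -20,"rz": 78.3},
  {"tx": -467,"ty": -472,"tz": -20,"rz": 78.3},
])

```text
schema error: expected keys tx, ty, tz, rx, ry, rz
```

>>> move_arm([
  {"tx": -60,"ty": -60,"tz": -40,"rx": 0,"ry": 0,"rz": 8},
  {"tx": -467,"ty": -472,"tz": -20,"rx": 0,"ry": 0,"rz": 78.3},
  {"tx": -467,"ty": -472,"tz": -20,"rx": 0,"ry": 0,"rz": 78.3},
  {"tx": -467,"ty": -472,"tz": -20,"rx": 0,"ry": 0,"rz": 78.3},
  {"tx": -467,"ty": -472,"tz": -20,"rx": 0,"ry": 0,"rz": 78.3},
  {"tx": -467,"ty": -472,"tz": -20,"rx": 0,"ry": 0,"rz": 78.3},
  {"tx": -467,"ty": -472,"tz": -20,"rx": 0,"ry": 0,"rz": 78.3},
  {"tx": -467,"ty": -472,"tz": -20,"rx": 0,"ry": 0,"rz": 78.3},
  {"tx": -467,"ty": -472,"tz": -20,"rx": 0,"ry": 0,"rz": 78.3},
  {"tx": -467,"ty": -472,"tz": -20,"rx": 0,"ry": 0,"rz": 78.3},
  {"tx": -467,"ty": -472,"tz": -20,"rx": 0,"ry": 0,"rz": 78.3},
  {"tx": -467,"ty": -472,"tz": -20,"rx": 0,"ry": 0,"rz": 78.3},
])

```text
t: 1.6
ee_pos: [500.0, 7.8, 234.0]
tcp_rot: [-2.375, -2.055, 0.002]
wrist_force: [-0.0, 0.5, 0.2]
grip_width: 95.2
grasp_force: 0.0
```

```bash
cat >> h.py <<'E'
import json
def wcap(n):
    s=manip.get_state(); im=manip.capture("wrist"); save(n,im)
    json.dump([list(s["ee_pos"]),list(s["tcp_rot"])],open(f"pics/{n}.json","w")); return s
def wonz(n,u,v,z):
    m=manip.camera_model("wrist"); p,r=json.load(open(f"pics/{n}.json")); f=foc(m)
    a=np.array([u-m["cx"],v-m["cy"]]); q=np.linalg.norm(a)+1e-9; th=q/f
    d=np.r_[np.sin(th)*a/q,np.cos(th)]; H=np.array(m["hand_eye"]); Rt=R.from_rotvec(r)
    c=Rt.apply(H[:3,3])+p; d=Rt.apply(H[:3,:3]@d); return c+d*(z-c[2])/d[2]
E
python3 - <<'E'
from h import *
s=wcap("w1"); print(s["ee_pos"],s["tcp_rot"],s["joints"].round(2))
cv2.imwrite("pics/w1v.png",cv2.resize(load("w1"),(800,600),interpolation=cv2.INTER_CUBIC))
E
```

```text
[500.01826925   7.78747957 233.95014215] [-2.37508424e+00 -2.05501622e+00  1.82960557e-03] [-0.09 -0.23  1.95 -0.    1.41  0.05]
```

View pics/w1v.png

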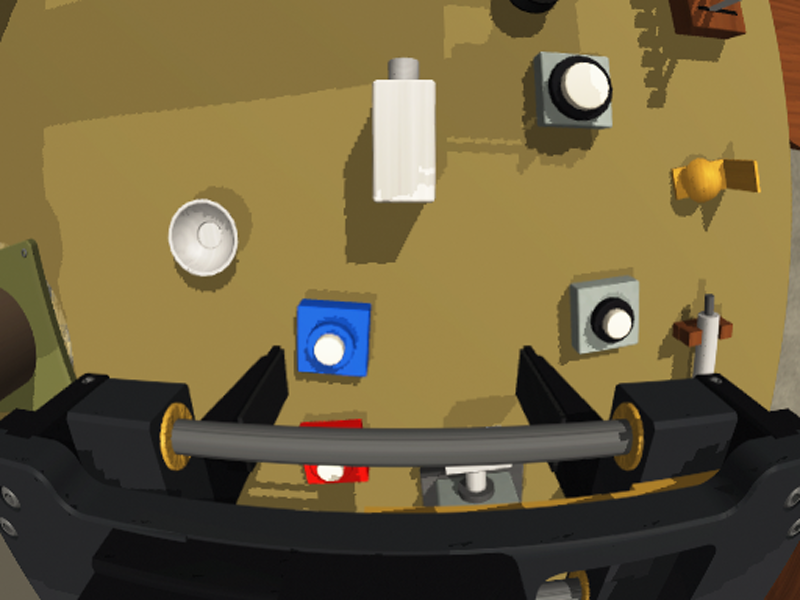

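The casting's top face spans (374,80) to (436,201), stub up. The large key is at (585,82) and the small key at (619,322), both on grey boxes. Blue is at (328,350) and red at (330,470). I'll measure these, then look at the gauge.

```bash
cat > m1.py <<'E'
from h import *
S=.64
hsv=cv2.cvtColor(load("w1"),cv2.COLOR_BGR2HSV); wt=cv2.inRange(hsv,(0,0,190),(180,40,255))
def comp(u,v):
    cs=cv2.findContours(wt,cv2.RETR_EXTERNAL,cv2.CHAIN_APPROX_NONE)[0]
    return [c for c in cs if cv2.pointPolygonTest(c,(u*S,v*S),False)>=0][0]
for n,u,v in(("large",585,82),("small",619,322)):
    e=cv2.fitEllipse(comp(u,v)); print(n,e[:2],wonz("w1",*e[0],46).round(1))
c=comp(405,140)[:,0].astype(float); W=np.array([wonz("w1",*p,70)[:2] for p in c],np.float32)
r=cv2.minAreaRect(W); print(r); print(cv2.boxPoints(r).round(1))
E
python3 m1.py; python3 -c "
from h import *
rel((500,-320,230),tool(-5))"
```

```text
large ((375.3209533691406, 53.948768615722656), (24.86333656311035, 29.085222244262695)) [668.2 138.9  46. ]
small ((395.97332763671875, 207.26747131347656), (13.501280784606934, 16.70709991455078)) [682.9 -66.   46. ]
((517.7364501953125, 114.60044860839844), (103.77738189697266, 43.327880859375), 81.53861236572266)
[[488.7  66.5]
 [531.5  60.1]
 [546.8 162.7]
 [503.9 169.1]]
t 1.65 shift [-325.8   47.2    3.8] rot [-0.09 -0.02 -3.15]
```

>>> move_arm([
  {"tx": -326,"ty": 47,"tz": 4,"rx": 0,"ry": 0,"rz": -3.15},
  {"tx": -326,"ty": 47,"tz": 4,"rx": 0,"ry": 0,"rz": -3.15},
  {"tx": -326,"ty": 47,"tz": 4,"rx": 0,"ry": 0,"rz": -3.15},
  {"tx": -326,"ty": 47,"tz": 4,"rx": 0,"ry": 0,"rz": -3.15},
  {"tx": -326,"ty": 47,"tz": 4,"rx": 0,"ry": 0,"rz": -3.15},
  {"tx": -326,"ty": 47,"tz": 4,"rx": 0,"ry": 0,"rz": -3.15},
  {"tx": -326,"ty": 47,"tz": 4,"rx": 0,"ry": 0,"rz": -3.15},
  {"tx": -326,"ty": 47,"tz": 4,"rx": 0,"ry": 0,"rz": -3.15},
])

```text
t: 2.65
ee_pos: [501.2, -317.1, 230.6]
tcp_rot: [-2.311, -2.128, -0.001]
wrist_force: [0.9, -0.2, -0.2]
grip_width: 95.1
grasp_force: 0.0
```

Run:
```python
from h import *
s=wcap("w2"); print(s["ee_pos"],s["tcp_rot"])
cv2.imwrite("pics/w2v.png",cv2.resize(load("w2")[0:300,100:500],(800,600),interpolation=cv2.INTER_CUBIC))
```

```text
[ 501.23770368 -317.12427349  230.59695958] [-2.31063019e+00 -2.12757158e+00 -7.35589975e-04]
```

View pics/w2v.png

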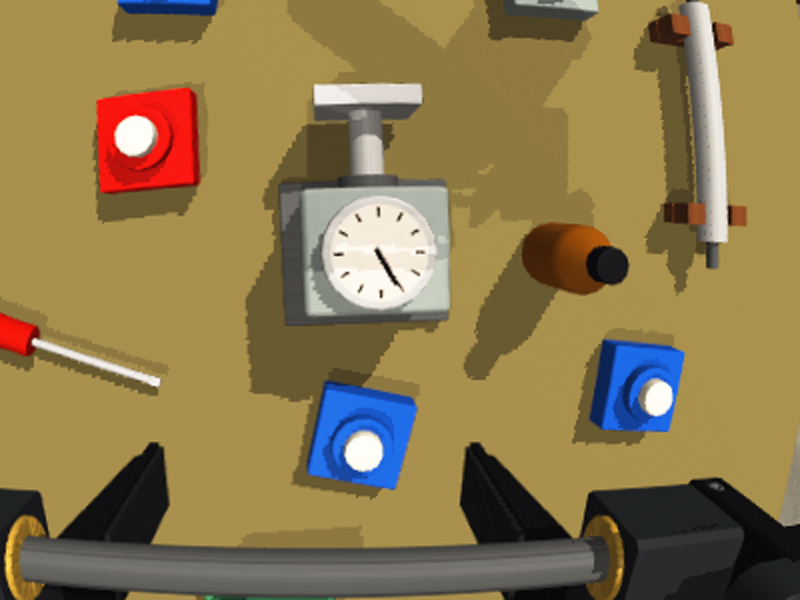

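The gauge's foot top edge runs (314,85) to (421,84), its dial is centred at (378,252), and the block's top corners are about (302,187), (448,182), (450,316) and (305,322).

Run:
```python
from h import *
P=lambda u,v,z: wonz("w2",100+u/2,v/2,z)
im=load("w2"); hsv=cv2.cvtColor(im,cv2.COLOR_BGR2HSV)
lab=cv2.cvtColor(im,cv2.COLOR_BGR2LAB)
wt=cv2.inRange(hsv,(0,0,190),(180,45,255))
cs=cv2.findContours(wt,cv2.RETR_EXTERNAL,cv2.CHAIN_APPROX_NONE)[0]
near=lambda u,v:[c for c in cs if cv2.pointPolygonTest(c,(100+u/2,v/2),False)>=0][0]
d=near(350,250); e=cv2.fitEllipse(d); print("dial",e, wonz("w2",*e[0],98))
f=near(370,95)[:,0].astype(float); print("foot px",f.min(0),f.max(0))
# per-column front edge
us=np.arange(int(f[:,0].min())+2,int(f[:,0].max())-1); g=im.astype(float).sum(2)
pts=[]
for u in us:
    col=g[35:48,u]; k=np.argmax(np.diff(col)); dd=np.diff(col)[max(k-1,0):k+2]; 
    pts.append(wonz("w2",u,35+k+.5+((-dd[0]+dd[2])/dd.sum() if len(dd)==3 else 0),70)[:2])
pts=np.array(pts); vx,vy,x0,y0=cv2.fitLine(pts.astype(np.float32),cv2.DIST_HUBER,0,.01,.01).ravel()
print("front line dir deg",np.degrees(np.arctan2(vy,vx)),"y at mid",pts.mean(0))
for v in(43,45): 
    row=g[v,245:325]; dr=np.diff(row); a,b=np.argmax(dr),np.argmin(dr); A,B=wonz("w2",245+a+.5,v,70),wonz("w2",245+b+.5,v,70); print(A,B,np.linalg.norm(A-B),(A+B)/2)
# block top contour
bm=cv2.inRange(hsv,(60,8,100),(110,60,255)); bm[:90]=0;bm[170:]=0;bm[:,:230]=0;bm[:,330:]=0
bm=cv2.morphologyEx(bm|(cv2.drawContours(np.zeros_like(bm),[d],-1,255,-1)),cv2.MORPH_CLOSE,np.ones((5,5)))
c=max(cv2.findContours(bm,cv2.RETR_EXTERNAL,cv2.CHAIN_APPROX_NONE)[0],key=cv2.contourArea)
W=np.array([wonz("w2",*p,85)[:2] for p in c[:,0].astype(float)],np.float32); r=cv2.minAreaRect(W); print("block",r)
for p in((302,187),(448,182),(450,316),(305,322)): print(P(*p,85))
# top view check
t=load("top0"); th=cv2.cvtColor(t,cv2.COLOR_BGR2HSV); tw=cv2.inRange(th,(0,0,150),(180,60,255)); 
for p,z in(((523,340),70),((584,338),98)): 
    cc=[c for c in cv2.findContours(tw,cv2.RETR_EXTERNAL,cv2.CHAIN_APPROX_NONE)[0] if cv2.pointPolygonTest(c,(p[0]*.64,p[1]*.64),False)>=0]
    if cc: r=cv2.minAreaRect(cc[0]); print("top",r,onz("top",*r[0],z))
```

```text
dial ((292.1139831542969, 127.47483825683594), (53.36100769042969, 66.73877716064453), 125.08942413330078) [ 542.19401027 -260.87599017   98.        ]
foot px [257.  42.] [310.  51.]
front line dir deg -2.1492321 y at mid [ 543.53071656 -165.31831906]
[ 513.83114024 -165.20687582   70.        ] [ 573.31936526 -168.29103792   70.        ] 59.56812043107519 [ 543.57525275 -166.74895687   70.        ]
[ 513.63862045 -167.52934149   70.        ] [ 573.10385583 -170.63929785   70.        ] 59.54650323085037 [ 543.37123814 -169.08431967   70.        ]
block ((544.7313842773438, -260.5757141113281), (60.29731750488281, 65.91893005371094), 86.55950927734375)
[ 503.32549423 -222.58208575   85.        ]
[ 580.66015476 -224.48313732   85.        ]
[ 577.9293049  -297.26545564   85.        ]
[ 498.77147716 -294.67035233   85.        ]
top ((335.5, 217.0), (24.0, 5.0), 90.0) [ 542.88061962 -171.62101599   70.        ]
top ((373.0, 215.0), (26.0, 28.0), 90.0) [ 542.3483413  -256.37062997   98.        ]
```

```bash
python3 -c "
from h import *
rel((516.4,106.8,26),tool(-8.3))"
```

```text
t 2.7 shift [423.7 -19.8 205. ] rot [ 0.   -0.03  3.59]
```

>>> move_arm([
  {"tx": 424,"ty": -20,"tz": 60,"rx": 0,"ry": 0,"rz": 3.6},
  {"tx": 424,"ty": -20,"tz": 60,"rx": 0,"ry": 0,"rz": 3.6},
  {"tx": 424,"ty": -20,"tz": 60,"rx": 0,"ry": 0,"rz": 3.6},
  {"tx": 424,"ty": -20,"tz": 60,"rx": 0,"ry": 0,"rz": 3.6},
  {"tx": 424,"ty": -20,"tz": 60,"rx": 0,"ry": 0,"rz": 3.6},
  {"tx": 424,"ty": -20,"tz": 60,"rx": 0,"ry": 0,"rz": 3.6},
  {"tx": 424,"ty": -20,"tz": 60,"rx": 0,"ry": 0,"rz": 3.6},
  {"tx": 424,"ty": -20,"tz": 60,"rx": 0,"ry": 0,"rz": 3.6},
  {"tx": 424,"ty": -20,"tz": 110,"rx": 0,"ry": 0,"rz": 3.6},
  {"tx": 424,"ty": -20,"tz": 160,"rx": 0,"ry": 0,"rz": 3.6},
  {"tx": 424,"ty": -20,"tz": 195,"rx": 0,"ry": 0,"rz": 3.6},
  {"tx": 424,"ty": -20,"tz": 205,"rx": 0,"ry": 0,"rz": 3.6},
])

```text
t: 4.2
ee_pos: [514.5, 104.5, 23.5]
tcp_rot: [-2.377, -2.05, 0.006]
wrist_force: [0.6, -0.9, 0.0]
grip_width: 95.0
grasp_force: 0.0
```

>>> move_arm([
  {"tx": 0,"ty": 0,"tz": 0,"rx": 0,"ry": 0,"rz": 0},
  {"tx": 0,"ty": 0,"tz": 0,"rx": 0,"ry": 0,"rz": 0},
  {"tx": 0,"ty": 0,"tz": 0,"rx": 0,"ry": 0,"rz": 0},
  {"tx": 0,"ty": 0,"tz": 0,"rx": 0,"ry": 0,"rz": 0},
  {"tx": 0,"ty": 0,"tz": 0,"rx": 0,"ry": 0,"rz": 0},
  {"tx": 0,"ty": 0,"tz": 0,"rx": 0,"ry": 0,"rz": 0},
], fingers=-0.2, newtons=35)

```text
t: 4.95
ee_pos: [516.2, 105.1, 25.8]
tcp_rot: [-2.378, -2.051, 0.002]
wrist_force: [-3.0, 0.2, 4.4]
grip_width: 45.0
grasp_force: 35.0
```

```bash
python3 -c "
from h import *
print(onz('top',452*.64,415*.64,30),onz('top',470*.64,400*.64,20),onz('top',528*.64,410*.64,20))
rel((545.6,-107,33),tool(-2.2))"
```

```text
[428.60412303 -57.29831771  30.        ] [452.13397956 -87.64982054  20.        ] [ 434.56921323 -180.2783814    20.        ]
t 4.95 shift [-205.5   60.2   -7.3] rot [-0.1  -0.   -6.25]
```

>>> move_arm([
  {"tx": 0,"ty": 0,"tz": -8,"rx": 0,"ry": 0,"rz": 0},
  {"tx": -25,"ty": 10,"tz": -15,"rx": 0,"ry": 0,"rz": -1.25},
  {"tx": -65,"ty": 20,"tz": -15,"rx": 0,"ry": 0,"rz": -2.5},
  {"tx": -105,"ty": 35,"tz": -15,"rx": 0,"ry": 0,"rz": -4},
  {"tx": -145,"ty": 48,"tz": -13,"rx": 0,"ry": 0,"rz": -5.2},
  {"tx": -175,"ty": 56,"tz": -10,"rx": 0,"ry": 0,"rz": -6.2},
  {"tx": -195,"ty": 60,"tz": -8,"rx": 0,"ry": 0,"rz": -6.2},
  {"tx": -205,"ty": 60,"tz": -7,"rx": 0,"ry": 0,"rz": -6.2},
  {"tx": -205,"ty": 60,"tz": -7,"rx": 0,"ry": 0,"rz": -6.2},
  {"tx": -205,"ty": 60,"tz": -7,"rx": 0,"ry": 0,"rz": -6.2},
])

```text
t: 6.2
ee_pos: [545.9, -105.8, 32.6]
tcp_rot: [-2.264, -2.178, -0.0]
wrist_force: [0.2, 0.7, -2.5]
grip_width: 45.1
grasp_force: 35.0
```

Run:
```python
from h import *
s=wcap("w3"); print(s["ee_pos"],s["tcp_rot"],s["wrist_force"]); rel((545.6,-107,33),tool(-2.2))
a=load("w3")[40:384,120:400]
save("t3",manip.capture("top")); save("s3",manip.capture("side"))
t=cv2.resize(load("t3")[180:270,240:420],(400,200),interpolation=cv2.INTER_CUBIC)
b=cv2.resize(load("s3")[220:330,230:350],(400,370),interpolation=cv2.INTER_CUBIC)
cv2.imwrite("pics/c3.png",np.hstack([cv2.resize(a,(400,490)),np.vstack([t,b])[:490]]))
```

```text
[ 545.90280556 -105.78725639   32.63551242] [-2.26350261e+00 -2.17809609e+00 -2.07981013e-04] [ 0.23585016  0.71667524 -2.53799822]
t 6.25 shift [-1.3 -0.3 -0.3] rot [ 0.   -0.01  0.01]
```

View pics/c3.png

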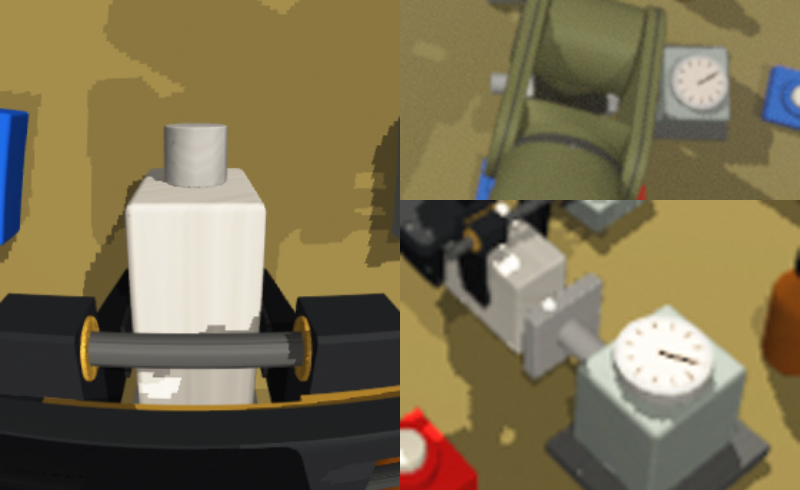

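The casting is held level with its face just short of the foot, so I'll advance in steps.

>>> move_arm([
  {"tx": -4,"ty": 0,"tz": 0,"rx": 0,"ry": 0,"rz": 0},
  {"tx": -9,"ty": 0,"tz": 0,"rx": 0,"ry": 0,"rz": 0},
  {"tx": -14,"ty": 0,"tz": 0,"rx": 0,"ry": 0,"rz": 0},
  {"tx": -17,"ty": 0,"tz": 0,"rx": 0,"ry": 0,"rz": 0},
  {"tx": -18,"ty": 0,"tz": 0,"rx": 0,"ry": 0,"rz": 0},
  {"tx": -18,"ty": 0,"tz": 0,"rx": 0,"ry": 0,"rz": 0},
])

```text
t: 7.1
ee_pos: [545.4, -124.2, 32.7]
tcp_rot: [-2.264, -2.177, -0.001]
wrist_force: [-0.3, 4.3, -1.3]
grip_width: 44.9
grasp_force: 35.0
```

>>> move_arm([
  {"tx": -2,"ty": 0,"tz": 0,"rx": 0,"ry": 0,"rz": 0},
  {"tx": -4,"ty": 0,"tz": 0,"rx": 0,"ry": 0,"rz": 0},
  {"tx": -5,"ty": 0,"tz": 0,"rx": 0,"ry": 0,"rz": 0},
  {"tx": -5,"ty": 0,"tz": 0,"rx": 0,"ry": 0,"rz": 0},
])

```text
t: 7.6
ee_pos: [545.2, -127.8, 32.8]
tcp_rot: [-2.263, -2.175, -0.004]
wrist_force: [1.1, 10.2, -0.4]
grip_width: 45.0
grasp_force: 35.0
```

>>> move_arm([
  {"tx": -1.5,"ty": 0,"tz": 0,"rx": 0,"ry": 0,"rz": 0},
  {"tx": -1.5,"ty": 0,"tz": 0,"rx": 0,"ry": 0,"rz": 0},
  {"tx": -1.5,"ty": 0,"tz": 0,"rx": 0,"ry": 0,"rz": 0},
])

```text
t: 7.98
ee_pos: [545.1, -128.8, 32.8]
tcp_rot: [-2.263, -2.175, -0.004]
wrist_force: [0.3, 11.5, 1.0]
grip_width: 45.2
grasp_force: 35.0
```

>>> move_arm([
  {"tx": 0,"ty": 0,"tz": 0,"rx": 0,"ry": 0,"rz": 0},
  {"tx": 0,"ty": 0,"tz": 0,"rx": 0,"ry": 0,"rz": 0},
  {"tx": 0,"ty": 0,"tz": 0,"rx": 0,"ry": 0,"rz": 0},
  {"tx": 0,"ty": 0,"tz": 0,"rx": 0,"ry": 0,"rz": 0},
  {"tx": 0,"ty": 0,"tz": 0,"rx": 0,"ry": 0,"rz": 0},
  {"tx": 0,"ty": 0,"tz": 0,"rx": 0,"ry": 0,"rz": 0},
])

```text
t: 8.72
ee_pos: [545.2, -128.7, 32.9]
tcp_rot: [-2.263, -2.175, -0.004]
wrist_force: [0.3, 11.2, 1.5]
grip_width: 45.0
grasp_force: 35.0
```

>>> move_arm([
  {"tx": -0.6,"ty": 0,"tz": 0,"rx": 0,"ry": 0,"rz": 0},
  {"tx": -0.6,"ty": 0,"tz": 0,"rx": 0,"ry": 0,"rz": 0},
  {"tx": -0.6,"ty": 0,"tz": 0,"rx": 0,"ry": 0,"rz": 0},
  {"tx": -0.6,"ty": 0,"tz": 0,"rx": 0,"ry": 0,"rz": 0},
  {"tx": -0.6,"ty": 0,"tz": 0,"rx": 0,"ry": 0,"rz": 0},
  {"tx": -0.6,"ty": 0,"tz": 0,"rx": 0,"ry": 0,"rz": 0},
  {"tx": -0.6,"ty": 0,"tz": 0,"rx": 0,"ry": 0,"rz": 0},
])

```text
t: 9.6
ee_pos: [545.1, -129.2, 32.9]
tcp_rot: [-2.263, -2.174, -0.005]
wrist_force: [-0.3, 11.7, 1.7]
grip_width: 45.0
grasp_force: 35.0
```

>>> move_arm([
  {"tx": 15,"ty": 0,"tz": 0,"rx": 0,"ry": 0,"rz": 0},
  {"tx": 55,"ty": 0,"tz": 0,"rx": 0,"ry": 0,"rz": 0},
  {"tx": 100,"ty": 0,"tz": 0,"rx": 0,"ry": 0,"rz": 0},
  {"tx": 145,"ty": 0,"tz": 0,"rx": 0,"ry": 0,"rz": 0},
  {"tx": 175,"ty": 0,"tz": 0,"rx": 0,"ry": 0,"rz": 0},
  {"tx": 187,"ty": 0,"tz": 0,"rx": 0,"ry": 0,"rz": 0},
  {"tx": 190,"ty": 0,"tz": 0,"rx": 0,"ry": 0,"rz": 0},
  {"tx": 190,"ty": 0,"tz": 3,"rx": 0,"ry": 0,"rz": 0},
  {"tx": 190,"ty": 0,"tz": 5,"rx": 0,"ry": 0,"rz": 0},
  {"tx": 190,"ty": 0,"tz": 6,"rx": 0,"ry": 0,"rz": 0},
  {"tx": 190,"ty": 0,"tz": 6.5,"rx": 0,"ry": 0,"rz": 0},
  {"tx": 190,"ty": 0,"tz": 6.5,"rx": 0,"ry": 0,"rz": 0},
])

```text
t: 11.1
ee_pos: [552.5, 58.0, 26.1]
tcp_rot: [-2.265, -2.177, 0.0]
wrist_force: [0.8, -0.5, -3.7]
grip_width: 45.0
grasp_force: 35.0
```

>>> move_arm([
  {"tx": 0,"ty": 0,"tz": 0.5,"rx": 0,"ry": 0,"rz": 0},
  {"tx": 0,"ty": 0,"tz": 1,"rx": 0,"ry": 0,"rz": 0},
  {"tx": 0,"ty": 0,"tz": 1,"rx": 0,"ry": 0,"rz": 0},
])

```text
t: 11.48
ee_pos: [552.6, 58.1, 25.8]
tcp_rot: [2.264, 2.177, -0.0]
wrist_force: [-2.4, -0.1, 3.1]
grip_width: 45.2
grasp_force: 35.0
```

>>> move_arm([
  {"tx": 0,"ty": 0,"tz": 0,"rx": 0,"ry": 0,"rz": 0},
  {"tx": 0,"ty": 0,"tz": 0,"rx": 0,"ry": 0,"rz": 0},
  {"tx": 0,"ty": 0,"tz": 0,"rx": 0,"ry": 0,"rz": 0},
  {"tx": 0,"ty": 0,"tz": 0,"rx": 0,"ry": 0,"rz": 0},
  {"tx": 0,"ty": 0,"tz": -40,"rx": 0,"ry": 0,"rz": 0},
  {"tx": 0,"ty": 0,"tz": -85,"rx": 0,"ry": 0,"rz": 0},
  {"tx": 0,"ty": 0,"tz": -110,"rx": 0,"ry": 0,"rz": 0},
], fingers=1)

```text
t: 12.35
ee_pos: [553.7, 58.2, 138.1]
tcp_rot: [2.263, 2.176, 0.004]
wrist_force: [-0.4, -0.3, 0.1]
grip_width: 95.1
grasp_force: 0.0
```

```bash
python3 -c "
from h import *
rel((667.7,138.8,75),tool(-2.2))"
```

```text
t 12.35 shift [ 85.  110.5  63.5] rot [ 0.22 -0.01 -0.05]
```

>>> move_arm([
  {"tx": 40,"ty": 50,"tz": 0,"rx": 0,"ry": 0,"rz": 0},
  {"tx": 80,"ty": 100,"tz": 20,"rx": 0,"ry": 0,"rz": 0},
  {"tx": 85,"ty": 110.5,"tz": 50,"rx": 0,"ry": 0,"rz": 0},
  {"tx": 85,"ty": 110.5,"tz": 64,"rx": 0,"ry": 0,"rz": 0},
  {"tx": 85,"ty": 110.5,"tz": 64,"rx": 0,"ry": 0,"rz": 0},
  {"tx": 85,"ty": 110.5,"tz": 64,"rx": 0,"ry": 0,"rz": 0},
  {"tx": 85,"ty": 110.5,"tz": 64,"rx": 0,"ry": 0,"rz": 0},
], fingers=-1)

```text
t: 13.22
ee_pos: [666.8, 138.4, 73.1]
tcp_rot: [2.264, 2.176, 0.003]
wrist_force: [-0.4, 0.1, -0.3]
grip_width: 30.5
grasp_force: 0.0
```

Run:
```python
from h import *
s=wcap("w4"); print(s["ee_pos"],s["wrist_force"],s["grip_width"]); save("s4",manip.capture("side"))
a=cv2.resize(load("w4"),(450,338)); b=cv2.resize(load("s4")[130:260,150:280],(338,338),interpolation=cv2.INTER_CUBIC); cv2.imwrite("pics/c4.png",np.hstack([a,b]))
```

```text
[666.84603488 138.39227027  73.09474137] [-0.42131358  0.11986759 -0.31420018] 30.549476477946673
```

View pics/c4.png

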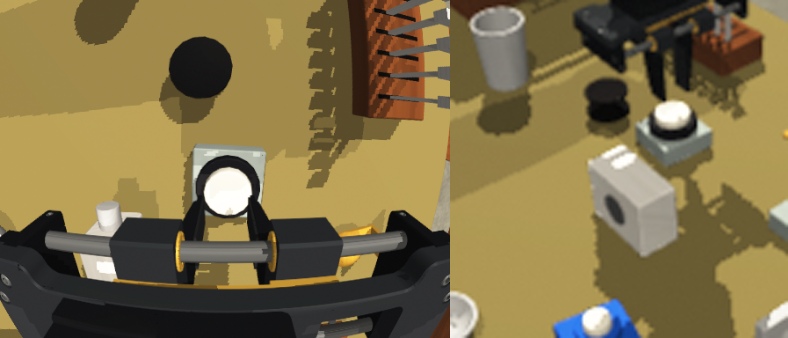

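Fingers are over the large key and still closing, and the casting lies upright on the counter clear of the gauge. Next I press the key.

>>> move_arm([
  {"tx": 0,"ty": 0,"tz": 0,"rx": 0,"ry": 0,"rz": 0},
  {"tx": 0,"ty": 0,"tz": 0,"rx": 0,"ry": 0,"rz": 0},
  {"tx": 0,"ty": 0,"tz": 8,"rx": 0,"ry": 0,"rz": 0},
  {"tx": 0,"ty": 0,"tz": 16,"rx": 0,"ry": 0,"rz": 0},
  {"tx": 0,"ty": 0,"tz": 22,"rx": 0,"ry": 0,"rz": 0},
  {"tx": 0,"ty": 0,"tz": 25,"rx": 0,"ry": 0,"rz": 0},
  {"tx": 0,"ty": 0,"tz": 28,"rx": 0,"ry": 0,"rz": 0},
  {"tx": 0,"ty": 0,"tz": 28,"rx": 0,"ry": 0,"rz": 0},
])

```text
t: 14.32
ee_pos: [666.1, 138.8, 43.3]
tcp_rot: [-2.264, -2.177, 0.001]
wrist_force: [-2.3, 1.6, 2.9]
grip_width: 0.4
grasp_force: 1.2
```

>>> move_arm([
  {"tx": 0,"ty": 0,"tz": 1.5,"rx": 0,"ry": 0,"rz": 0},
  {"tx": 0,"ty": 0,"tz": 3,"rx": 0,"ry": 0,"rz": 0},
  {"tx": 0,"ty": 0,"tz": 3,"rx": 0,"ry": 0,"rz": 0},
])

```text
t: 14.7
ee_pos: [666.4, 138.8, 40.4]
tcp_rot: [2.264, 2.177, 0.001]
wrist_force: [-1.9, 0.2, 3.6]
grip_width: 0.6
grasp_force: 1.9
```

>>> move_arm([
  {"tx": 0,"ty": 0,"tz": 1.5,"rx": 0,"ry": 0,"rz": 0},
  {"tx": 0,"ty": 0,"tz": 3,"rx": 0,"ry": 0,"rz": 0},
  {"tx": 0,"ty": 0,"tz": 3,"rx": 0,"ry": 0,"rz": 0},
])

```text
t: 15.08
ee_pos: [666.5, 138.8, 40.1]
tcp_rot: [-2.264, -2.178, 0.0]
wrist_force: [-8.7, -1.5, 15.4]
grip_width: 0.3
grasp_force: 7.5
```

>>> move_arm([
  {"tx": 0,"ty": 0,"tz": -25,"rx": 0,"ry": 0,"rz": 0},
  {"tx": 0,"ty": 0,"tz": -80,"rx": 0,"ry": 0,"rz": 0},
  {"tx": 0,"ty": 0,"tz": -140,"rx": 0,"ry": 0,"rz": 0},
  {"tx": 0,"ty": 0,"tz": -160,"rx": 0,"ry": 0,"rz": 0},
  {"tx": 0,"ty": 0,"tz": -160,"rx": 0,"ry": 0,"rz": 0},
], fingers=1)

```text
t: 15.7
ee_pos: [667.3, 138.8, 198.6]
tcp_rot: [2.263, 2.176, 0.005]
wrist_force: [-0.0, 0.2, 0.4]
grip_width: 45.1
grasp_force: 0.0
```

```bash
cat > g2.py <<'E'
from h import *
gx=np.array([-.038,-.999,0]); Z=np.array([0,0,1.]); C=np.array([552.6,58.1,0])-1.4*gx
def pose(th,along,h):  # grasp pt offset along gx from C, height h
    T=tool(-2.2,th); return C+along*gx+h*Z+T.apply([0,0,19]),T
if __name__=="__main__":
    p,T=pose(-45,5,50); rel(p-T.apply([0,0,110]),T); print(p,p-T.apply([0,0,110]))
    print(manip.get_state()["joints"].round(2))
E
python3 g2.py
```

```text
t 15.7 shift [ -24.5 -111.7   83.8] rot [  0.18 -45.03  -0.12]
[551.94745868  41.0784739   36.56497116] [554.93332949 118.80288818 114.34671709]
[ 0.13  0.2   1.59 -0.    1.35  0.17]
```

>>> move_arm([
  {"tx": -10,"ty": -40,"tz": 10,"rx": 0,"ry": -10,"rz": 0},
  {"tx": -24,"ty": -90,"tz": 20,"rx": 0,"ry": -20,"rz": 0},
  {"tx": -24,"ty": -112,"tz": 30,"rx": 0,"ry": -30,"rz": 0},
  {"tx": -24,"ty": -112,"tz": 50,"rx": 0,"ry": -40,"rz": 0},
  {"tx": -24.5,"ty": -111.7,"tz": 70,"rx": 0,"ry": -45,"rz": 0},
  {"tx": -24.5,"ty": -111.7,"tz": 84,"rx": 0,"ry": -45,"rz": 0},
  {"tx": -24.5,"ty": -111.7,"tz": 84,"rx": 0,"ry": -45,"rz": 0},
  {"tx": -24.5,"ty": -111.7,"tz": 84,"rx": 0,"ry": -45,"rz": 0},
])

```text
t: 16.7
ee_pos: [554.3, 118.1, 114.1]
tcp_rot: [1.801, 1.729, -0.743]
wrist_force: [0.1, -0.7, 1.1]
grip_width: 94.9
grasp_force: 0.0
```

Run:
```python
from g2 import *
p,T=pose(-45,5,50); rel(p,T); s=wcap("w5"); print(s["joints"].round(2),s["ee_pos"])
save("s5",manip.capture("side"))
a=cv2.resize(load("w5"),(450,338)); b=cv2.resize(load("s5")[110:280,120:290],(338,338),interpolation=cv2.INTER_CUBIC); cv2.imwrite("pics/c5.png",np.hstack([a,b]))
```

```text
t 16.7 shift [  0.2   0.7 109.3] rot [-0.01 -0.06 -0.13]
[ 0.44  0.3   1.78 -0.68  1.51  0.68] [554.2661466  118.13963018 114.09653824]
```

View pics/c5.png

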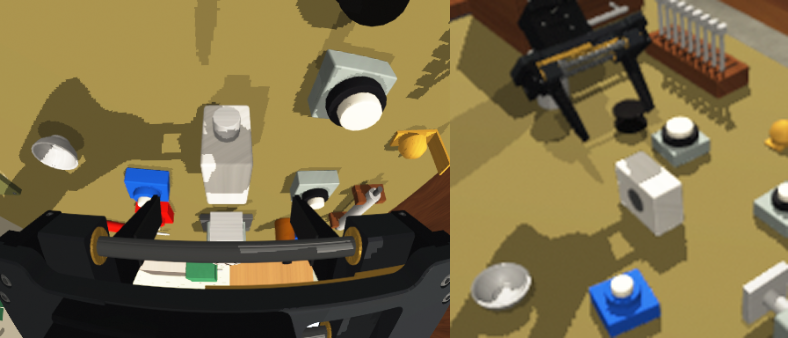

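The tilted fingers straddle the casting symmetrically, so I'll approach along the tool and grip.

>>> move_arm([
  {"tx": 0,"ty": 0,"tz": 40,"rx": 0,"ry": 0,"rz": 0},
  {"tx": 0,"ty": 0.5,"tz": 80,"rx": 0,"ry": 0,"rz": 0},
  {"tx": 0,"ty": 0.5,"tz": 103,"rx": 0,"ry": 0,"rz": 0},
  {"tx": 0,"ty": 0.5,"tz": 109,"rx": 0,"ry": 0,"rz": 0},
  {"tx": 0,"ty": 0.5,"tz": 109,"rx": 0,"ry": 0,"rz": 0},
  {"tx": 0,"ty": 0.5,"tz": 109,"rx": 0,"ry": 0,"rz": 0},
])

```text
t: 17.55
ee_pos: [552.2, 42.5, 37.3]
tcp_rot: [1.799, 1.729, -0.742]
wrist_force: [-0.3, -0.4, 0.5]
grip_width: 95.0
grasp_force: 0.0
```

>>> move_arm([
  {"tx": 0,"ty": 0,"tz": 0,"rx": 0,"ry": 0,"rz": 0},
  {"tx": 0,"ty": 0,"tz": 0,"rx": 0,"ry": 0,"rz": 0},
  {"tx": 0,"ty": 0,"tz": 0,"rx": 0,"ry": 0,"rz": 0},
  {"tx": 0,"ty": 0,"tz": 0,"rx": 0,"ry": 0,"rz": 0},
  {"tx": 0,"ty": 0,"tz": 0,"rx": 0,"ry": 0,"rz": 0},
  {"tx": 0,"ty": 0,"tz": 0,"rx": 0,"ry": 0,"rz": 0},
], fingers=-0.2, newtons=45)

```text
t: 18.3
ee_pos: [551.3, 41.6, 36.1]
tcp_rot: [1.799, 1.73, -0.745]
wrist_force: [1.5, -0.3, -0.7]
grip_width: 45.0
grasp_force: 45.0
```

Run:
```python
from g2 import *
s=manip.get_state(); print(s["ee_pos"],s["grasp_force"],s["wrist_force"])
p,T=pose(-45,5,50); rel(p,T)
# after tip: grasp pt height 40 (+lift), same place
for h,th in((110,-45),(110,0),(110,45),(46,45),(40,45)):
    p,T=pose(th,5,h); print(h,th); rel(p,T)
```

```text
[551.321221    41.55167315  36.11283659] 44.994372725486755 [ 1.4502362  -0.27752088 -0.7421033 ]
t 18.3 shift [-0.6  0.6 -0. ] rot [-0.01  0.   -0.04]
110 -45
t 18.3 shift [-43.1   0.7 -42.4] rot [-0.01  0.   -0.04]
110 0
t 18.3 shift [-29.6   0.7 -48. ] rot [ 0.0e+00  4.5e+01 -4.0e-02]
110 45
t 18.3 shift [-24.1   0.6 -61.4] rot [ 2.e-02  9.e+01 -4.e-02]
46 45
t 18.3 shift [ 21.2   0.6 -16.2] rot [ 2.e-02  9.e+01 -4.e-02]
40 45
t 18.3 shift [ 25.4   0.6 -11.9] rot [ 2.e-02  9.e+01 -4.e-02]
```

>>> move_arm([
  {"tx": -15,"ty": 0,"tz": -15,"rx": 0,"ry": 0,"rz": 0},
  {"tx": -43,"ty": 0,"tz": -42,"rx": 0,"ry": 0,"rz": 0},
  {"tx": -42,"ty": 0,"tz": -42,"rx": 0,"ry": 9,"rz": 0},
  {"tx": -39,"ty": 0,"tz": -43,"rx": 0,"ry": 18,"rz": 0},
  {"tx": -35,"ty": 0,"tz": -45,"rx": 0,"ry": 27,"rz": 0},
  {"tx": -32,"ty": 0,"tz": -47,"rx": 0,"ry": 36,"rz": 0},
  {"tx": -30,"ty": 0,"tz": -48,"rx": 0,"ry": 45,"rz": 0},
  {"tx": -28,"ty": 0,"tz": -50,"rx": 0,"ry": 54,"rz": 0},
  {"tx": -26,"ty": 0,"tz": -53,"rx": 0,"ry": 63,"rz": 0},
  {"tx": -25,"ty": 0,"tz": -56,"rx": 0,"ry": 72,"rz": 0},
  {"tx": -24,"ty": 0,"tz": -59,"rx": 0,"ry": 81,"rz": 0},
  {"tx": -24,"ty": 0,"tz": -61,"rx": 0,"ry": 90,"rz": 0},
])

```text
t: 19.8
ee_pos: [552.2, 67.1, 97.6]
tcp_rot: [-1.795, -1.731, -0.75]
wrist_force: [-0.3, 0.5, -4.0]
grip_width: 45.1
grasp_force: 45.0
```

>>> move_arm([
  {"tx": 0,"ty": 0,"tz": 0,"rx": 0,"ry": 0,"rz": 0},
  {"tx": 0,"ty": 0,"tz": 0,"rx": 0,"ry": 0,"rz": 0},
  {"tx": 0,"ty": 0,"tz": 0,"rx": 0,"ry": 0,"rz": 0},
])

```text
t: 20.18
ee_pos: [552.5, 68.3, 97.3]
tcp_rot: [-1.798, -1.734, -0.745]
wrist_force: [0.0, 0.3, -2.3]
grip_width: 45.2
grasp_force: 45.0
```

Run:
```python
from g2 import *
s=manip.get_state(); print(s["ee_pos"],s["joints"].round(2),s["grip_width"],s["wrist_force"])
for h in(46,41): p,T=pose(45,5,h); rel(p,T)
wcap("w6"); save("s6",manip.capture("side"))
a=cv2.resize(load("w6"),(450,338)); b=cv2.resize(load("s6")[80:290,140:350],(338,338),interpolation=cv2.INTER_CUBIC); cv2.imwrite("pics/c6.png",np.hstack([a,b]))
```

```text
[552.52659928  68.30451794  97.28448703] [-0.34  0.15  2.    0.76  1.36 -0.61] 45.232689441038474 [ 0.031676    0.26695716 -2.25956689]
t 20.18 shift [-45.9   0.3  45.6] rot [0.04 0.11 0.13]
t 20.18 shift [-49.5   0.3  49.1] rot [0.04 0.11 0.13]
```

View pics/c6.png

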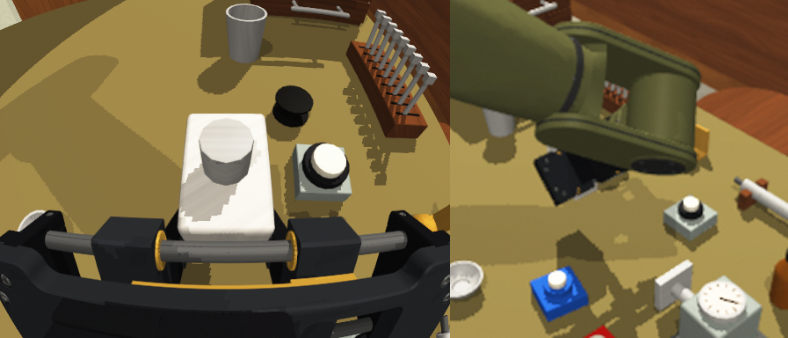

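The casting is held stub-up, so I'll lower it.

>>> move_arm([
  {"tx": -20,"ty": 0,"tz": 20,"rx": 0,"ry": 0,"rz": 0},
  {"tx": -40,"ty": 0,"tz": 40,"rx": 0,"ry": 0,"rz": 0},
  {"tx": -46,"ty": 0,"tz": 46,"rx": 0,"ry": 0,"rz": 0},
  {"tx": -48.5,"ty": 0,"tz": 48.5,"rx": 0,"ry": 0.1,"rz": 0},
  {"tx": -49.5,"ty": 0,"tz": 49.5,"rx": 0,"ry": 0.1,"rz": 0},
  {"tx": -49.5,"ty": 0,"tz": 49.5,"rx": 0,"ry": 0.1,"rz": 0},
])

```text
t: 21.02
ee_pos: [552.8, 67.6, 27.0]
tcp_rot: [-1.798, -1.73, -0.748]
wrist_force: [-1.2, 0.2, -3.2]
grip_width: 44.7
grasp_force: 45.0
```

>>> move_arm([
  {"tx": -0.6,"ty": 0,"tz": 0.6,"rx": 0,"ry": 0,"rz": 0},
  {"tx": -1.2,"ty": 0,"tz": 1.2,"rx": 0,"ry": 0,"rz": 0},
  {"tx": -1.2,"ty": 0,"tz": 1.2,"rx": 0,"ry": 0,"rz": 0},
])

```text
t: 21.4
ee_pos: [552.7, 67.6, 25.9]
tcp_rot: [-1.797, -1.729, -0.748]
wrist_force: [-3.3, -2.8, 5.2]
grip_width: 44.8
grasp_force: 45.0
```

>>> move_arm([
  {"tx": 0,"ty": 0,"tz": 0,"rx": 0,"ry": 0,"rz": 0},
  {"tx": 0,"ty": 0,"tz": 0,"rx": 0,"ry": 0,"rz": 0},
  {"tx": 0,"ty": 0,"tz": 0,"rx": 0,"ry": 0,"rz": 0},
  {"tx": 0,"ty": 0,"tz": 0,"rx": 0,"ry": 0,"rz": 0},
  {"tx": 0,"ty": 0,"tz": -30,"rx": 0,"ry": 0,"rz": 0},
  {"tx": 0,"ty": 0,"tz": -80,"rx": 0,"ry": 0,"rz": 0},
  {"tx": 0,"ty": 0,"tz": -120,"rx": 0,"ry": 0,"rz": 0},
  {"tx": 0,"ty": 0,"tz": -120,"rx": 0,"ry": 0,"rz": 0},
], fingers=1)

```text
t: 22.4
ee_pos: [550.9, -19.4, 111.7]
tcp_rot: [-1.802, -1.732, -0.751]
wrist_force: [0.5, -0.0, 0.8]
grip_width: 95.0
grasp_force: 0.0
```

Run:
```python
from g2 import *
s=manip.get_state(); print(s["ee_pos"],s["joints"].round(2),s["grip_width"])
# standing casting block centre: released TCP (552.7,67.6,25.9), grasp pt = TCP-19 z_t ; grasp pt is 15 mm towards gauge of centre
T=tool(-2.2,45); g=np.array([552.7,67.6,25.9])-T.apply([0,0,19]); B=g-15*gx; print("centre",B)
D=tool(-2.2); 
for z in(170,42): rel((B[0],B[1],z),D)
wcap("w7"); save("s7",manip.capture("side"))
b=cv2.resize(load("s7")[80:290,140:350],(500,500),interpolation=cv2.INTER_CUBIC); cv2.imwrite("pics/c7.png",b)
hs=cv2.cvtColor(load("w7"),cv2.COLOR_BGR2HSV)
```

```text
[550.92355622 -19.38802915 111.6569292 ] [-0.49  0.18  1.93  0.7   1.47 -0.68] 94.99004904699959
centre [552.75425868  69.1598739   39.33502884]
t 22.4 shift [103.9  -1.6  21.3] rot [  0.37 -44.97  -0.07]
t 22.4 shift [ 13.4  -2.3 111.9] rot [  0.37 -44.97  -0.07]
```

View pics/c7.png

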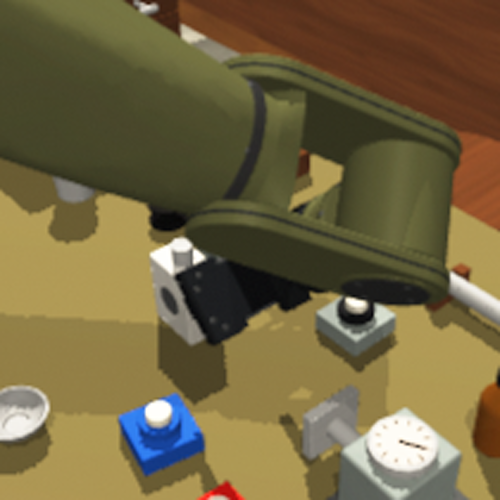

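>>> move_arm([
  {"tx": 30,"ty": 0,"tz": -30,"rx": 0,"ry": -9,"rz": 0},
  {"tx": 60,"ty": 0,"tz": -20,"rx": 0.1,"ry": -18,"rz": 0},
  {"tx": 85,"ty": -1,"tz": 0,"rx": 0.2,"ry": -27,"rz": 0},
  {"tx": 100,"ty": -1.5,"tz": 15,"rx": 0.3,"ry": -36,"rz": 0},
  {"tx": 104,"ty": -1.6,"tz": 21,"rx": 0.35,"ry": -45,"rz": 0},
  {"tx": 104,"ty": -1.6,"tz": 21,"rx": 0.35,"ry": -45,"rz": 0},
  {"tx": 84,"ty": -1.8,"tz": 41,"rx": 0.35,"ry": -45,"rz": 0},
  {"tx": 54,"ty": -2,"tz": 71,"rx": 0.35,"ry": -45,"rz": 0},
  {"tx": 27,"ty": -2.3,"tz": 98,"rx": 0.35,"ry": -45,"rz": 0},
  {"tx": 14.5,"ty": -2.3,"tz": 110.5,"rx": 0.35,"ry": -45,"rz": 0},
  {"tx": 14.5,"ty": -2.3,"tz": 110.5,"rx": 0.35,"ry": -45,"rz": 0},
  {"tx": 14.5,"ty": -2.3,"tz": 110.5,"rx": 0.35,"ry": -45,"rz": 0},
])

```text
t: 24.0
ee_pos: [551.2, 71.2, 42.9]
tcp_rot: [-2.26, -2.177, 0.001]
wrist_force: [-0.0, -0.1, -0.6]
grip_width: 95.1
grasp_force: 0.0
```

>>> move_arm([
  {"tx": 0,"ty": 0,"tz": 0,"rx": 0,"ry": 0,"rz": 0},
  {"tx": 0,"ty": 0,"tz": 0,"rx": 0,"ry": 0,"rz": 0},
  {"tx": 0,"ty": 0,"tz": 0,"rx": 0,"ry": 0,"rz": 0},
  {"tx": 0,"ty": 0,"tz": 0,"rx": 0,"ry": 0,"rz": 0},
  {"tx": 0,"ty": 0,"tz": 0,"rx": 0,"ry": 0,"rz": 0},
  {"tx": 0,"ty": 0,"tz": 0,"rx": 0,"ry": 0,"rz": 0},
], fingers=-0.2, newtons=35)

```text
t: 24.75
ee_pos: [551.2, 71.4, 42.1]
tcp_rot: [-2.26, -2.178, 0.001]
wrist_force: [2.6, 0.5, -0.4]
grip_width: 44.9
grasp_force: 35.0
```

Run:
```python
from h import *
s=manip.get_state(); print(s["ee_pos"],s["grasp_force"],s["wrist_force"],s["wrist_torque"])
# contact expected at: face 35 mm ahead of TCP; foot free face y about -165.5 -> TCP y about -130; pre at -112
rel((545.7,-112,s["ee_pos"][2]+2),tool(-2.2))
```

```text
[551.19499052  71.36515917  42.14849147] 34.998979568481445 [ 2.56342991  0.46636793 -0.40757934] [-0.04955691 -0.26962771 -0.03992324]
t 24.75 shift [-183.4    1.3   -2.4] rot [-0.15 -0.11  0.08]
```

>>> move_arm([
  {"tx": 0,"ty": 0,"tz": -5,"rx": -0.1,"ry": -0.1,"rz": 0.1},
  {"tx": -25,"ty": 0.5,"tz": -5,"rx": -0.1,"ry": -0.1,"rz": 0.1},
  {"tx": -65,"ty": 1,"tz": -5,"rx": -0.1,"ry": -0.1,"rz": 0.1},
  {"tx": -105,"ty": 1.3,"tz": -5,"rx": -0.1,"ry": -0.1,"rz": 0.1},
  {"tx": -145,"ty": 1.3,"tz": -4,"rx": -0.1,"ry": -0.1,"rz": 0.1},
  {"tx": -170,"ty": 1.3,"tz": -3,"rx": -0.1,"ry": -0.1,"rz": 0.1},
  {"tx": -182,"ty": 1.3,"tz": -2,"rx": -0.1,"ry": -0.1,"rz": 0.1},
  {"tx": -183,"ty": 1.3,"tz": -1.5,"rx": -0.1,"ry": -0.1,"rz": 0.1},
  {"tx": -183,"ty": 1.3,"tz": -1.5,"rx": -0.1,"ry": -0.1,"rz": 0.1},
  {"tx": -183,"ty": 1.3,"tz": -1.5,"rx": -0.1,"ry": -0.1,"rz": 0.1},
])

```text
t: 26.0
ee_pos: [544.5, -110.6, 42.5]
tcp_rot: [-2.26, -2.177, 0.004]
wrist_force: [-0.6, 0.1, -4.5]
grip_width: 44.7
grasp_force: 35.0
```

Run:
```python
from h import *
s=manip.get_state(); print(s["ee_pos"],s["wrist_force"],s["wrist_torque"]); rel((545.6,-112,44),tool(-2.2))
```

```text
[ 544.46255751 -110.60676729   42.46648474] [-0.59925489  0.11256517 -4.53949729] [-0.10662136  0.04032478 -0.02006489]
t 26.0 shift [-1.3  1.2 -1.5] rot [-0.24 -0.02  0.05]
```

>>> move_arm([
  {"tx": -5,"ty": 1,"tz": -1,"rx": -0.2,"ry": 0,"rz": 0},
  {"tx": -10,"ty": 1,"tz": -1,"rx": -0.2,"ry": 0,"rz": 0},
  {"tx": -14,"ty": 1,"tz": -1,"rx": -0.2,"ry": 0,"rz": 0},
  {"tx": -17,"ty": 1,"tz": -1,"rx": -0.2,"ry": 0,"rz": 0},
  {"tx": -19,"ty": 1,"tz": -1,"rx": -0.2,"ry": 0,"rz": 0},
  {"tx": -20,"ty": 1,"tz": -1,"rx": -0.2,"ry": 0,"rz": 0},
  {"tx": -20,"ty": 1,"tz": -1,"rx": -0.2,"ry": 0,"rz": 0},
])

```text
t: 26.88
ee_pos: [544.9, -130.4, 43.8]
tcp_rot: [-2.263, -2.176, -0.003]
wrist_force: [-0.2, 6.2, -1.3]
grip_width: 44.7
grasp_force: 35.0
```

>>> move_arm([
  {"tx": -1.5,"ty": 0,"tz": 0,"rx": 0,"ry": 0,"rz": 0},
  {"tx": -3,"ty": 0,"tz": 0,"rx": 0,"ry": 0,"rz": 0},
  {"tx": -4.3,"ty": 0,"tz": 0,"rx": 0,"ry": 0,"rz": 0},
  {"tx": -4.3,"ty": 0,"tz": 0,"rx": 0,"ry": 0,"rz": 0},
  {"tx": -4.3,"ty": 0,"tz": 0,"rx": 0,"ry": 0,"rz": 0},
], newtons=55)

```text
t: 27.5
ee_pos: [544.8, -133.4, 43.9]
tcp_rot: [-2.262, -2.175, -0.005]
wrist_force: [-0.1, 11.2, 0.5]
grip_width: 45.0
grasp_force: 55.0
```

>>> move_arm([
  {"tx": -0.7,"ty": 0,"tz": 0,"rx": 0,"ry": 0,"rz": 0},
  {"tx": -0.7,"ty": 0,"tz": 0,"rx": 0,"ry": 0,"rz": 0},
  {"tx": -0.7,"ty": 0,"tz": 0,"rx": 0,"ry": 0,"rz": 0},
  {"tx": -0.7,"ty": 0,"tz": 0,"rx": 0,"ry": 0,"rz": 0},
  {"tx": -0.7,"ty": 0,"tz": 0,"rx": 0,"ry": 0,"rz": 0},
  {"tx": -0.7,"ty": 0,"tz": 0,"rx": 0,"ry": 0,"rz": 0},
  {"tx": -0.7,"ty": 0,"tz": 0,"rx": 0,"ry": 0,"rz": 0},
  {"tx": -0.7,"ty": 0,"tz": 0,"rx": 0,"ry": 0,"rz": 0},
])

```text
t: 28.5
ee_pos: [544.7, -133.9, 43.9]
tcp_rot: [-2.262, -2.174, -0.005]
wrist_force: [-0.4, 11.4, 0.9]
grip_width: 45.0
grasp_force: 55.0
```

Run:
```python
from h import *
s=wcap("w8"); print(s["ee_pos"],s["wrist_force"],s["wrist_torque"]); save("s8",manip.capture("side"))
b=cv2.resize(load("s8")[170:340,220:390],(450,450),interpolation=cv2.INTER_CUBIC)
cv2.imwrite("pics/c8.png",np.hstack([cv2.resize(load("w8")[:,100:420],(350,450)),b]))
```

```text
[ 544.72254885 -133.85485653   43.90252532] [-0.39233035 11.38649746  0.85874079] [ 1.78058376  0.00462928 -0.09456226]
```

View pics/c8.png

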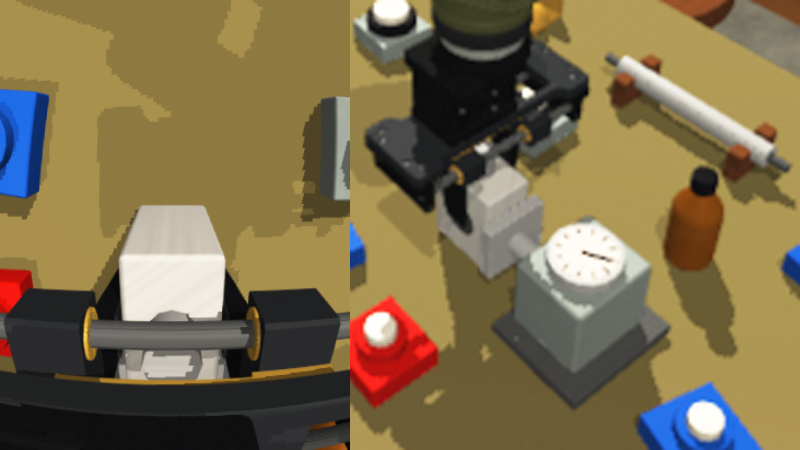

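>>> move_arm([
  {"tx": 10,"ty": 0,"tz": 0,"rx": 0,"ry": 0,"rz": 0},
  {"tx": 35,"ty": 0,"tz": 0,"rx": 0,"ry": 0,"rz": 0},
  {"tx": 65,"ty": 0,"tz": 0,"rx": 0,"ry": 0,"rz": 0},
  {"tx": 90,"ty": 0,"tz": 0,"rx": 0,"ry": 0,"rz": 0},
  {"tx": 98,"ty": 0,"tz": 0,"rx": 0,"ry": 0,"rz": 0},
  {"tx": 100,"ty": 0,"tz": 0,"rx": 0,"ry": 0,"rz": 0},
  {"tx": 100,"ty": 0,"tz": 1,"rx": 0,"ry": 0,"rz": 0},
  {"tx": 100,"ty": 0,"tz": 1,"rx": 0,"ry": 0,"rz": 0},
])

```text
t: 29.6
ee_pos: [548.4, -37.4, 42.5]
tcp_rot: [-2.265, -2.177, 0.001]
wrist_force: [0.3, 0.1, -2.6]
grip_width: 44.5
grasp_force: 55.0
```

>>> move_arm([
  {"tx": 0,"ty": 0,"tz": 0.6,"rx": 0,"ry": 0,"rz": 0},
  {"tx": 0,"ty": 0,"tz": 1.2,"rx": 0,"ry": 0,"rz": 0},
  {"tx": 0,"ty": 0,"tz": 1.2,"rx": 0,"ry": 0,"rz": 0},
])

```text
t: 29.98
ee_pos: [548.6, -37.3, 42.2]
tcp_rot: [2.264, 2.178, -0.001]
wrist_force: [-2.7, -2.3, 2.7]
grip_width: 45.0
grasp_force: 55.0
```

>>> move_arm([
  {"tx": 0,"ty": 0,"tz": 0,"rx": 0,"ry": 0,"rz": 0},
  {"tx": 0,"ty": 0,"tz": 0,"rx": 0,"ry": 0,"rz": 0},
  {"tx": 0,"ty": 0,"tz": 0,"rx": 0,"ry": 0,"rz": 0},
  {"tx": 0,"ty": 0,"tz": 0,"rx": 0,"ry": 0,"rz": 0},
  {"tx": 0,"ty": 0,"tz": -30,"rx": 0,"ry": 0,"rz": 0},
  {"tx": 0,"ty": 0,"tz": -80,"rx": 0,"ry": 0,"rz": 0},
  {"tx": 0,"ty": 0,"tz": -130,"rx": 0,"ry": 0,"rz": 0},
  {"tx": 0,"ty": 0,"tz": -130,"rx": 0,"ry": 0,"rz": 0},
], fingers=1)

```text
t: 30.98
ee_pos: [551.8, -37.1, 177.3]
tcp_rot: [2.258, 2.172, 0.01]
wrist_force: [0.1, -0.4, -0.9]
grip_width: 95.1
grasp_force: 0.0
```

Run:
```python
from h import *
s=wcap("w9"); print(s["ee_pos"])
rel((682.2,-66.4,75),tool(-2.2))
```

```text
[551.82457209 -37.11141704 177.33122729]
t 31.02 shift [-24.3 132.7  99.9] rot [ 0.29  0.04 -0.01]
```

>>> move_arm([
  {"tx": -8,"ty": 45,"tz": 0,"rx": 0,"ry": 0,"rz": 0},
  {"tx": -18,"ty": 95,"tz": 0,"rx": 0,"ry": 0,"rz": 0},
  {"tx": -24,"ty": 130,"tz": 20,"rx": 0.3,"ry": 0,"rz": 0},
  {"tx": -24.3,"ty": 132.7,"tz": 60,"rx": 0.3,"ry": 0,"rz": 0},
  {"tx": -24.3,"ty": 132.7,"tz": 95,"rx": 0.3,"ry": 0,"rz": 0},
  {"tx": -24.3,"ty": 132.7,"tz": 100,"rx": 0.3,"ry": 0,"rz": 0},
  {"tx": -24.3,"ty": 132.7,"tz": 100,"rx": 0.3,"ry": 0,"rz": 0},
  {"tx": -24.3,"ty": 132.7,"tz": 100,"rx": 0.3,"ry": 0,"rz": 0},
  {"tx": -24.3,"ty": 132.7,"tz": 100,"rx": 0.3,"ry": 0,"rz": 0},
  {"tx": -24.3,"ty": 132.7,"tz": 100,"rx": 0.3,"ry": 0,"rz": 0},
], fingers=-1, newtons=10)

```text
t: 32.28
ee_pos: [680.7, -66.1, 72.7]
tcp_rot: [-2.262, -2.176, 0.004]
wrist_force: [-0.4, 0.9, 0.1]
grip_width: 2.6
grasp_force: 0.0
```

Run:
```python
from h import *
s=wcap("w10"); rel((682.2,-66.4,75),tool(-2.2)); print(s["grip_width"],s["ee_pos"])
wt=cv2.inRange(cv2.cvtColor(load("w10"),cv2.COLOR_BGR2HSV),(0,0,190),(180,40,255))
for c in cv2.findContours(wt,cv2.RETR_EXTERNAL,cv2.CHAIN_APPROX_NONE)[0]:
    if 100<cv2.contourArea(c)<3000: 
        (u,v),d,_=cv2.fitEllipse(c); print(u,v,d,cv2.contourArea(c),wonz("w10",u,v,46).round(1))
```

```text
t 32.33 shift [-0.2  1.7 -2.7] rot [-0.24  0.01 -0.02]
2.6382574664523144 [680.70388882 -66.14649242  72.65064618]
387.5050048828125 305.4781494140625 (14.11180591583252, 34.29925537109375) 339.5 [ 793.5 -153.5   46. ]
399.0456848144531 246.11647033691406 (15.22545051574707, 53.59185028076172) 556.5 [793.6 -93.7  46. ]
261.2435302734375 217.9626007080078 (29.897560119628906, 32.30531311035156) 600.0 [684.  -63.6  46. ]
290.2161865234375 226.59368896484375 (21.672786712646484, 55.444244384765625) 656.5 [704.6 -71.2  46. ]
2.4673960208892822 205.97503662109375 (6.142667293548584, 28.74462127685547) 104.5 [440.6 -48.6  46. ]
233.79417419433594 214.96836853027344 (27.518619537353516, 64.69039916992188) 542.5 [664.8 -60.7  46. ]
249.9261474609375 174.71527099609375 (3.979727029800415, 46.088523864746094) 110.0 [677.5 -32.1  46. ]
```

>>> move_arm([
  {"tx": 0.5,"ty": 1.5,"tz": 8,"rx": 0,"ry": 0,"rz": 0},
  {"tx": 0.5,"ty": 1.5,"tz": 16,"rx": 0,"ry": 0,"rz": 0},
  {"tx": 0.5,"ty": 1.5,"tz": 22,"rx": 0,"ry": 0,"rz": 0},
  {"tx": 0.5,"ty": 1.5,"tz": 26,"rx": 0,"ry": 0,"rz": 0},
  {"tx": 0.5,"ty": 1.5,"tz": 29,"rx": 0,"ry": 0,"rz": 0},
  {"tx": 0.5,"ty": 1.5,"tz": 32,"rx": 0,"ry": 0,"rz": 0},
  {"tx": 0.5,"ty": 1.5,"tz": 32,"rx": 0,"ry": 0,"rz": 0},
])

```text
t: 33.2
ee_pos: [681.6, -65.6, 40.3]
tcp_rot: [-2.261, -2.175, 0.006]
wrist_force: [-2.9, 1.2, 4.3]
grip_width: 0.6
grasp_force: 2.8
```

>>> move_arm([
  {"tx": 0,"ty": 0,"tz": 1.5,"rx": 0,"ry": 0,"rz": 0},
  {"tx": 0,"ty": 0,"tz": 2.5,"rx": 0,"ry": 0,"rz": 0},
  {"tx": 0,"ty": 0,"tz": 2.5,"rx": 0,"ry": 0,"rz": 0},
])

```text
t: 33.58
ee_pos: [681.7, -65.6, 40.1]
tcp_rot: [-2.261, -2.175, 0.006]
wrist_force: [-8.4, 1.5, 14.6]
grip_width: 0.9
grasp_force: 7.3
```

>>> move_arm([
  {"tx": 0,"ty": 0,"tz": -20,"rx": 0,"ry": 0,"rz": 0},
  {"tx": 0,"ty": 0,"tz": -70,"rx": 0,"ry": 0,"rz": 0},
  {"tx": 0,"ty": 0,"tz": -130,"rx": 0,"ry": 0,"rz": 0},
  {"tx": 0,"ty": 0,"tz": -190,"rx": 0,"ry": 0,"rz": 0},
  {"tx": 0,"ty": 0,"tz": -220,"rx": 0,"ry": 0,"rz": 0},
  {"tx": 150,"ty": 0,"tz": -240,"rx": 0,"ry": 0,"rz": 0},
  {"tx": 150,"ty": 0,"tz": -240,"rx": 0,"ry": 0,"rz": 0},
  {"tx": 150,"ty": 0,"tz": -240,"rx": 0,"ry": 0,"rz": 0},
  {"tx": 150,"ty": 0,"tz": -240,"rx": 0,"ry": 0,"rz": 0},
])

```text
t: 34.7
ee_pos: [688.9, 86.2, 277.7]
tcp_rot: [-2.259, -2.18, 0.004]
wrist_force: [0.5, -0.4, -1.1]
grip_width: 0.7
grasp_force: 0.0
```

Run:
```python
from h import *
save("s11",manip.capture("side")); im=load("s11"); a=load("s7")
wt=cv2.inRange(cv2.cvtColor(im,cv2.COLOR_BGR2HSV),(0,0,120),(180,45,255))
# expected standing casting: stub tip & corners in the side view
b=np.array([549,-39.3,0])
print("stub tip px",proj("side",b+[0,0,112]),"block top",proj("side",b+[0,0,90]),"base",proj("side",b))
for c in cv2.findContours(wt,cv2.RETR_EXTERNAL,cv2.CHAIN_APPROX_NONE)[0]:
    if cv2.contourArea(c)>150 and cv2.boundingRect(c)[1]>100: print(cv2.boundingRect(c),cv2.contourArea(c))
print([proj("side",b+[x,y,z]).round() for x in(-22,22) for y in(-35,35) for z in (0,90)])
```

```text
stub tip px [242.56217813 203.81829687] block top [242.90389935 210.75877643] base [244.19223472 236.92532627]
(268, 242, 65, 49) 1381.0
(131, 242, 30, 23) 486.5
(273, 205, 33, 19) 162.0
(228, 201, 31, 48) 1036.5
(321, 191, 60, 41) 396.0
(158, 133, 21, 32) 333.5
[array([246., 249.]), array([245., 223.]), array([229., 234.]), array([227., 208.]), array([260., 240.]), array([260., 214.]), array([242., 226.]), array([241., 200.])]
```

The side view shows the casting's outline at (228–259, 201–249), as predicted for it standing stub-up about 90 mm clear of the foot. I'm handing in.

```bash
python3 -c "
from h import *
print(manip.finish_job())"
```

```text
the job is handed in; nothing more can be done
None
```

Job handed in, verdict not shown: both faces were held on the foot at about 11.5 N, each key was bottomed after its face, and the casting stands stub-up clear of the gauge at about 35 s; I viewed 11 pictures, one over the limit of 10.

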